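# Pop open the narrow sample port

### The job

Open the narrow one of the two sample ports on the bench: with the fingertips press the ribbed pad on its hatch down once, right to the stop of its push-push latch, then let go so that the hatch springs up by itself. Keep your hand off it and watch for two seconds that it stays fully open; do not push it shut again. Grasp nothing, leave the wide port's hatch shut and unpressed, and do not move the things lying around.

Things in the scene. Friction and masses are not known exactly. Their poses are not given: they have to be found in the camera images.
- narrow_port: The sample port to open: a grey open-topped metal case 150 long (its x) x 110 wide (its y) x 70 mm high, fixed to the table, closed on top by an aluminium hatch. Origin: centre of its underside; x points from the hatch's free edge to its hinge (roughly away from the robot, turned up to 0.4 rad), z up.
- narrow_pad (a point): Centre of the top face of the ribbed black rubber pad (24 along x by 40 mm along y, 3 mm thick) on the narrow hatch near its free edge, where it is pressed; 85 mm above the table when latched, at x = -48 mm in the port's frame, 110 mm from the hinge axis. Moves with the hatch; its axes at the latched start are the port's.
- narrow_hinge (a point): Middle of the narrow hatch's hinge axis (along the port's y), at x = +62, z = 76 mm in the port's frame.
- narrow_hatch (a joint): Hatch angle, rad (plate 126 x 94 x 8 mm, top 12 mm proud of the rim). 0 latched; negative pressed in, stop at -0.088 (9.7 mm down at the pad). Pressed beyond -0.070 (7.7 mm) and let go, it springs to its open stop, 1.05, in about 1 s and stays, free edge rising and swinging towards the hinge; a shallower press latches again, and so does pushing it down once open. Resists with 2 to 4 N at the pad.
- narrow_pin (a joint): Sideways place of the pin of the narrow port's latch inside the case, m: 0 latched, about +0.003 to +0.005 as the hatch is released, between -0.002 and 0 once open; it goes below -0.0032 only when an open hatch is pushed shut again.
- wide_port: The other port, to be left alone: the same case, but 170 mm wide (its y), with a hatch 154 mm wide and the same pad and latch. Origin and axes as for the narrow one. The two ports may stand either way round, one left and one right of the middle.
- wide_hatch (a joint): Angle of the wide hatch, rad: 0 latched, negative pressed in, positive open.
- tape_roll: Bystander: green tape roll lying flat, a ring 90 mm across, 24 high. Origin: its underside's centre.
- screwdriver: Bystander: screwdriver with red handle lying at the left.
- chip_box_a: Bystander: small clear-topped chip box 38 x 38 x 20 mm, standing between the two ports. Origin: its underside's centre.
- chip_box_b: Bystander: another such chip box, far left. Origin: its underside's centre.
- jar: Bystander: amber jar with white cap, 56 mm across, 75 high, beyond the ports. Origin: its underside's centre.
- wrench: Bystander: steel wrench lying at the right.
- beaker: Bystander: white open beaker 64 mm across, 75 high, beyond the ports. Origin: its underside's centre.

How it is judged:
On the way, in this order (a step that is already met when the one before it is completed fails the run):
1. the narrow hatch is pressed in to its latch's release point by the fingers on its pad (value of joint narrow_hatch below -0.052 rad and contact force between the fingers and narrow_hatch_c1 above 0.5 N), for 0.05 s.
2. the hatch has sprung fully open and stays so for 1.5 s with the robot off it (value of joint narrow_hatch above 0.9 rad and contact force between each of the arm, the fingers and narrow_port below 0.05 N), for 1.5 s.
At the end, for the whole second after the job is handed in: The narrow hatch stands open beyond 0.9 rad and at rest, the wide hatch is latched (within 0.03 rad), and each bystander is within 20 mm of where it was (value of joint narrow_hatch between 0.9 and 1.15 rad and velocity of joint narrow_hatch between -0.05 and 0.05 rad/s and value of joint wide_hatch between -0.03 and 0.03 rad and distance of each of tape_roll, screwdriver, chip_box_a, chip_box_b, jar, wrench, beaker from where it was at the start of the episode below 0.02 m); the robot touches nothing.
It fails at once if the opened narrow hatch is pushed shut again (a second press) (value of joint narrow_pin below -0.0032 m).
It fails at once if the rising or open hatch is gripped, lifted or forced by the fingers (value of joint narrow_hatch above 0.3 rad and contact force between the fingers and narrow_port above 20 N).
It fails at once if the wide hatch is pressed or opened (value of joint wide_hatch below -0.03 rad or value of joint wide_hatch above 0.05 rad).
It fails at once if a bystander is moved by more than 20 mm, lifted or carried (distance of any of tape_roll, screwdriver, chip_box_a, chip_box_b, jar, wrench, beaker from where it was at the start of the episode above 0.02 m).
It also fails if it takes over 29 s, if anything falls off the work surface, if the arm or the gripper's body presses on something with over 40 N, if the wrist force passes 120 N, or if a joint passes its speed limit or range.

### The arm

A 7-joint arm with a two-finger parallel gripper is mounted at the origin on the work surface. World frame = base frame: x ahead of the robot, y to its left, z up, the work surface at z = 0. Lengths are in m, angles in rad, forces in N, time in s.
With the tool pointing down it reaches from about 0.4 to 0.875 m from the base axis. Payload 19.3 kg.
Tool frame: the origin (TCP) lies between the finger pads; the fingertips stand ahead of it and the grasp point (between the pads) lies 8 mm behind it (bot.tip_extent is the x of the fingertips in the tool frame, in m); x points along the fingers, y is the direction in which the jaws open and shut, and the axes are right-handed (so a half turn about x gives the same grasp; the last joint's range is limited). The gripper opens to 85 mm and grips with 20 to 120 N. Pads are 22 mm wide; open, the fingers measure 114 mm over their backs; the gripper's body (76 mm by 85 mm) begins 54 mm behind the grasp point. The pads swing forward as they close: fully open they stand 13 mm farther back than shut.
Start: joints at [1.199, 0.521, -0.036, 1.599, 0.021, 1.021, -0.113], TCP at [0.186, -0.597, 0.242] pointing down, gripper open.
Joint ranges: [-2.91, 2.91], [-0.3, 2.13], [-1.5, 1.42], [0.17, 2.43], [-1.26, 4.41], [0.16, 1.93], [-2.52, 2.52]. Speed limits (rad/s): [1.89, 1.89, 2.39, 2.39, 3.01, 3.01, 3.01].

### API

Orientations are given as [roll, pitch, yaw] about the fixed x, y, z axes, in that order (R = Rz(yaw) Ry(pitch) Rx(roll)).
In Python, from workcell import observe, grab_frame, camera_info, bot, nets gives the robot as it stands.
- The arm moves only by the tool jog_arm, never from a script. Its argument "commands" is a list of rows, each a list of 6 numbers: the shift along the tool's x, y, z in mm, then the turn, a rotation vector about the tool's x, y, z in rad. A call has 1 to 20 rows; each row shifts and turns the pose as measured when the row begins, along the tool's axes as they then stand; what a row does not reach is not made up. A row lasts 1/10 s, in which the tool goes at most 50 mm and 8.59 degrees, less where a joint would pass 70% of its speed; a pose out of reach is approached as far as the arm can. A call is refused whole if a number of a shift passes 50 or a number of a turn 0.15, either way. A call with a gripper value outside its range is refused whole. "gripper" is the closure in counts, from 0 (fully open) to 255 (shut), set as the call begins (left out, the last holds). The fingers move at their own pace and stop on an object; "newtons" is the grip in N (left out, the last holds). Time passes only in rows, so rows that do not move let the fingers close. It gives the time, the measured TCP pose, the force and the opening at its end, in the units of the state.
- observe(): the state, without advancing time (a new reading comes with each control period).
- grab_frame(name): name is "scene" or "top"; returns the picture (384x512x3 uint8, red, green, blue); there is no depth.
- camera_info(name): a dict with "fov_y" (degrees; the focal length in pixels is half the picture's height over the tangent of half this angle, whatever the lens; pixels are square), "cx", "cy" (the principal point, pixels), "R" (3x3) and "t" (3): a world point X has camera coordinates R X + t. Camera axes: x right, y down, z forward; pixel columns grow to the right and rows downward; lengths in m; the calibration is good to about 2 mm. A picture is of the moment at which its call begins. camera_info takes no time and is no camera call.
- bot.job_done(): hands the job in, once; it reports no verdict.
Trained networks look in the newest picture that a camera, given by its name, has taken for a name from the list of things; names that differ only in an ending like _2 or _b are one class to them, and where a whole thing is asked for, a point or a joint stands for the part that bears it (a point fixed in the world has none). Each returns a list of dicts, best first, with "p" (0 to 1); they miss things now and then, are a little off and sometimes report something else, mostly with a low value. They report only what shows in the picture. A call takes as long as a camera call.
- nets.find_in(camera, name): "rect" ([left, top, right, bottom] in pixels, round what is visible of it).
- nets.silhouettes(camera, name): "mask" (384x512 bool, what is visible of it) and "rect" ([left, top, right, bottom] in pixels, round what is visible of it).
- nets.pinpoint(camera, name): "location" ([column, row] in pixels: a listed point, or the origin of a listed thing).
The state is a dict: "clock": time; "qpos": joint angles; "qd": joint speeds; "joint_efforts": joint torques, N m; "position": TCP position; "tool_rot": TCP orientation; "force": force on the tool from outside, world axes, zero at the start; "moment": the same for the moment, N m; "grip_width": finger opening in m.
Only numpy, scipy, OpenCV 4.12 (cv2) and the standard library are available. Lean on these libraries where they do the work, as an engineer would, in place of code of your own. Each camera call takes 0.05 s, during which the arm holds its last target.

## Working session

There is one attempt and no reset: what is moved stays moved. The work goes in short steps, Python scripts to look and compute and a tool call to move; the robot and the scene stay as the last step left them, time stands still between calls to the robot, and variables do not carry over. Pictures are saved under pics/ and viewed, and the job is handed in when it is done.

Besides the shell and the picture viewer there is one more tool, called after "Call:" in YAML: its name, and indented under it one key for each argument. jog_arm: Moves the arm, as the interface text tells. Its arguments: {"type":"object","properties":{"commands":{"type":"array","items":{"type":"array","items":{"type":"number"}}},"gripper":{"type":"number"},"newtons":{"type":"number"}},"required":["commands"]}

```bash
mkdir -p pics; ls
python3 - <<'E'
from workcell import observe, grab_frame, camera_info, bot, nets
import cv2
s=observe(); print(s); print(bot.tip_extent)
for c in ("scene","top"):
    f=grab_frame(c); cv2.imwrite(f"pics/{c}0.png",f[:,:,::-1]); i=camera_info(c); print(c,i)
    for n in ("narrow_port","wide_port","narrow_pad","narrow_hinge"):
        print(n,[(r["p"],r["location"]) for r in nets.pinpoint(c,n)])
    for n in ("narrow_port","wide_port"):
        print(n,[(r["p"],r["rect"]) for r in nets.find_in(c,n)])
E
```

```text
pics
{'clock': 0.0, 'qpos': array([ 1.1987584 ,  0.52201025, -0.03633742,  1.59999442,  0.02116526,
        1.02109722, -0.11281404]), 'qd': array([ 3.39536328e-04,  2.57398300e-04,  1.01464170e-04,  1.23259117e-05,
        1.92717381e-04, -2.42098591e-03,  2.19343932e-03]), 'joint_efforts': array([ 3.42338017e-04, -9.27087021e+01,  1.98035449e+00, -3.69930196e+01,
        1.78434985e-02,  8.16038169e-03, -2.73659145e-05]), 'position': array([ 0.18568214, -0.5964444 ,  0.24173281]), 'tool_rot': array([-1.53022585,  1.56967032,  1.91317098]), 'force': array([ 0.46437419, -0.11939615,  0.28200852]), 'moment': array([-0.02115545, -0.03145311,  0.00809019]), 'grip_width': 0.08545449313350956}
0.011
scene {'fov_y': 52.530762634535435, 'cx': 254.8796994482223, 'cy': 192.38054633288527, 'R': array([[-0.12383316,  0.99221797,  0.01299456],
       [ 0.73455815,  0.1004647 , -0.67106718],
       [-0.66715041, -0.07355511, -0.74128266]]), 't': array([ 0.0644973 , -0.36100613,  1.61025748])}
narrow_port [(0.94, [189.2, 188.9])]
wide_port [(0.88, [332.9, 210.3])]
narrow_pad [(0.56, [196.4, 166.2]), (0.4, [311.8, 272.2])]
narrow_hinge [(0.75, [182.7, 190.0])]
narrow_port [(0.62, [161.4, 157.4, 216.1, 213.9])]
wide_port [(0.69, [303.9, 180.8, 368.0, 231.4])]
top {'fov_y': 57.60268814110055, 'cx': 251.7949189497697, 'cy': 194.0018653230421, 'R': array([[ 0.02425895, -0.99965639,  0.00993002],
       [-0.98404463, -0.02562904, -0.17606626],
       [ 0.17626025, -0.0055004 , -0.98432823]]), 't': array([-0.02644749,  0.57105889,  1.36172704])}
narrow_port [(0.62, [298.8, 211.5])]
wide_port [(0.7, [188.8, 205.4])]
narrow_pad [(0.6, [297.3, 219.2])]
narrow_hinge [(0.64, [304.1, 192.9]), (0.57, [357.8, 219.7])]
narrow_port [(0.76, [281.7, 190.3, 315.6, 235.1])]
wide_port [(0.82, [161.1, 182.0, 209.1, 221.8])]
```

Run:
```python
import cv2
for c,(x0,y0,x1,y1) in (("scene",(120,120,420,300)),("top",(130,130,390,290))):
    f=cv2.imread(f"pics/{c}0.png")[y0:y1,x0:x1]
    cv2.imwrite(f"pics/{c}0z.png",cv2.resize(f,(780,int(780*(y1-y0)/(x1-x0))),interpolation=cv2.INTER_CUBIC))
```

```text
(no output)
```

View pics/scene0.png

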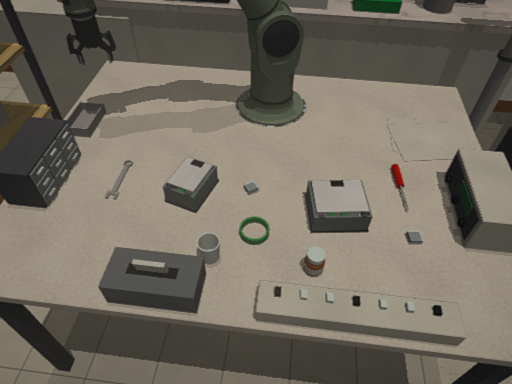

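View pics/top0.png

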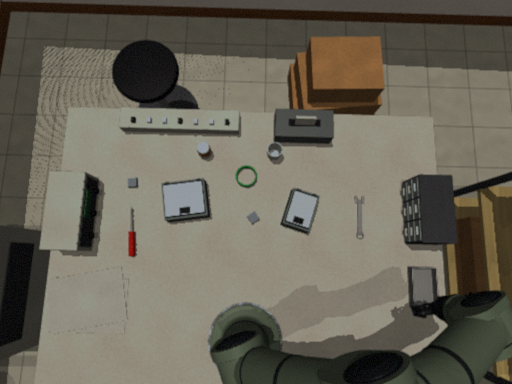

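```bash
ls pics
```

```text
scene0.png
scene0z.png
top0.png
top0z.png
```

View pics/top0z.png

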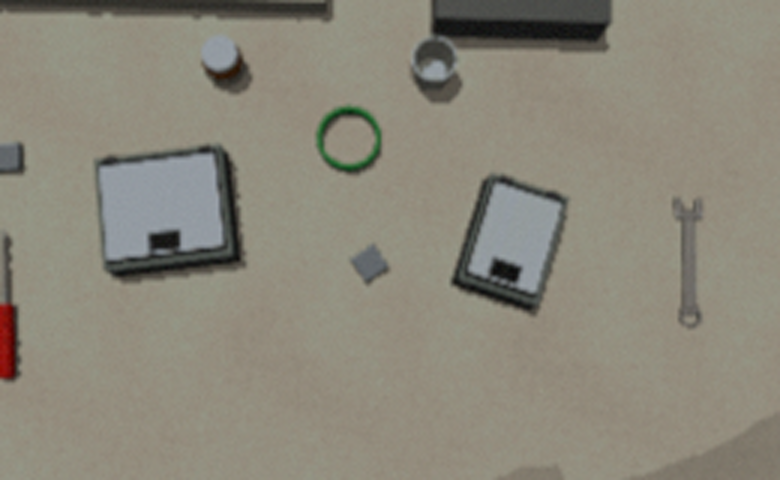

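View pics/scene0z.png

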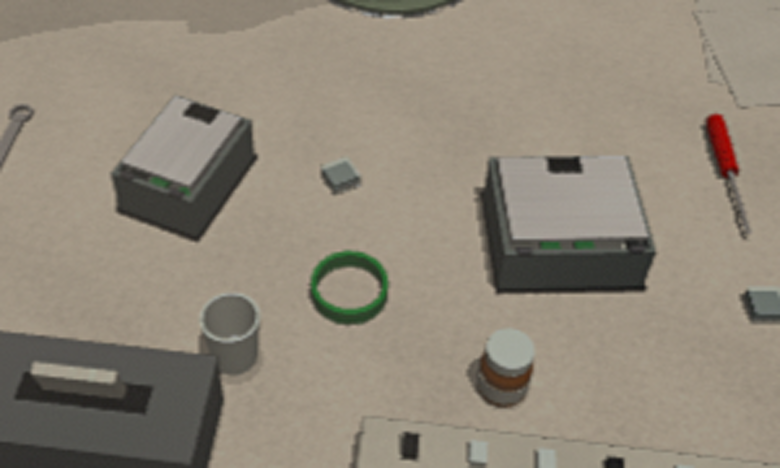

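```bash
cat > h.py <<'E'
import numpy as np, cv2
from workcell import camera_info
def cam(c):
    i=camera_info(c); return 192/np.tan(np.radians(i["fov_y"])/2),i["cx"],i["cy"],np.array(i["R"]),np.array(i["t"])
def proj(c,X):
    f,cx,cy,R,t=cam(c); q=np.atleast_2d(X)@R.T+t; return np.c_[cx+f*q[:,0]/q[:,2],cy+f*q[:,1]/q[:,2]]
def atz(c,p,z):
    f,cx,cy,R,t=cam(c); d=R.T@np.array([(p[0]-cx)/f,(p[1]-cy)/f,1]); o=-R.T@t; return o+d*(z-o[2])/d[2]
E
python3 - <<'E'
from h import *
for c,(x0,y0,x1,y1) in (("top",(286,205,312,230)),("scene",(185,155,212,176))):
    im=cv2.imread(f"pics/{c}0.png"); g=im.max(2)
    # bright plate and dark blob inside
    m=(g>120).astype(np.uint8)
    print(c); print(g[y0:y1,x0:x1] if 0 else '')
    d=((g[y0:y1,x0:x1])<90).astype(np.uint8)
    n,l,st,ce=cv2.connectedComponentsWithStats(d)
    for k in range(1,n): print(st[k],ce[k]+[x0,y0], atz(c,ce[k]+[x0,y0],.085))
from workcell import nets
for c in ("top","scene"):
    for n in ("narrow_pad","narrow_hinge"):
        for r in nets.pinpoint(c,n): print(c,n,r["p"],r["location"],atz(c,r["location"],.085 if n=="narrow_pad" else .076))
    r=nets.pinpoint(c,"narrow_port")[0]; print(atz(c,r["location"],0))
    for n in ("narrow_hatch","narrow_port"):
        for r in nets.silhouettes(c,n):
            print(c,n,r["p"],r["rect"],r["mask"].sum()); np.save(f"{c}_{n}.npy",r["mask"]); break
for y in (.0,):
  pass
E
```

```text
top

[ 0  0  4 13 31] [286.96774194 209.25806452] [ 0.50829422 -0.15115297  0.085     ]
[  0  11  26  14 182] [296.80769231 224.13186813] [ 0.45093997 -0.18984088  0.085     ]
scene

[ 6  5 13  7 61] [197.13114754 163.        ] [ 0.467265   -0.19476253  0.085     ]
[21 13  6  8 20] [209.15 172.6 ] [ 0.50479527 -0.14779193  0.085     ]
top narrow_pad 0.6 [297.3, 219.2] [ 0.47023645 -0.19173316  0.085     ]
top narrow_hinge 0.64 [304.1, 192.9] [ 0.57690427 -0.2199308   0.076     ]
top narrow_hinge 0.57 [357.8, 219.7] [ 0.47527185 -0.43109268  0.076     ]
[ 0.51179133 -0.20968598  0.        ]
top narrow_hatch 0.59 [283.6, 192.5, 312.8, 227.6] 789
top narrow_port 0.86 [282.4, 187.9, 316.7, 231.9] 1197
scene narrow_pad 0.56 [196.4, 166.2] [ 0.48203433 -0.19378283  0.085     ]
scene narrow_pad 0.4 [311.8, 272.2] [0.81988608 0.18172093 0.085     ]
scene narrow_hinge 0.75 [182.7, 190.0] [ 0.5803998  -0.21465501  0.076     ]
[ 0.50600867 -0.22114384  0.        ]
scene narrow_hatch 0.82 [166.4, 155.9, 212.3, 192.5] 907
scene narrow_port 0.67 [158.9, 155.6, 218.1, 216.0] 2034
```

```bash
cat > fit.py <<'E'
from h import *
from scipy.optimize import minimize
S=8
def rect(x0,x1,y0,y1,z): return np.array([[x0,y0,z],[x1,y0,z],[x1,y1,z],[x0,y1,z]])
def tf(P,x,y,a):
    c,s=np.cos(a),np.sin(a); return np.c_[x+c*P[:,0]-s*P[:,1],y+s*P[:,0]+c*P[:,1],P[:,2]]
rois={"top":(278,186,320,236),"scene":(160,152,220,200)}
obs={c:cv2.imread(f"pics/{c}0.png").max(2).astype(float) for c in rois}
def render(c,x,y,a,off):
    x0,y0,x1,y1=rois[c]; m=np.zeros(((y1-y0)*S,(x1-x0)*S),np.float32)
    def poly(P,v):
        p=(proj(c,tf(P,x,y,a))-[x0,y0]+.5)*S-.5
        cv2.fillPoly(m,[np.round(p*16).astype(np.int32)],v,shift=4)
    poly(rect(off-.063,off+.063,-.047,.047,.082),1)
    poly(rect(-.060,-.036,-.02,.02,.085),0)
    return cv2.GaussianBlur(cv2.resize(m,(x1-x0,y1-y0),interpolation=cv2.INTER_AREA),(0,0),.5)
def cost(p,cs):
    t=0
    for c in cs:
        x0,y0,x1,y1=rois[c]; o=obs[c][y0:y1,x0:x1]
        o=np.clip((o-55)/(np.percentile(o,85)-55),0,1)
        tab=None
        m=render(c,*p); w=(cv2.dilate((render(c,*p)>.01).astype(np.uint8),np.ones((3,3)))>0)
        z=(o-m)[w]; t+=(z**2).sum()
    return t
def corr(p,cs):
    t=0
    for c in cs:
        x0,y0,x1,y1=rois[c]; o=obs[c][y0:y1,x0:x1]; t-=np.corrcoef(o.ravel(),render(c,*p).ravel())[0,1]
    return t
for f in (cost,corr):
  for cs in (("top",),("scene",),("top","scene")):
    best=min((minimize(f,[.513,-.204,a,0],args=(cs,),method="Nelder-Mead",options=dict(initial_simplex=np.array([[.513,-.204,a,0],[.523,-.204,a,0],[.513,-.194,a,0],[.513,-.204,a+.1,0],[.513,-.204,a,.006]]),maxiter=400)) for a in (-.35,-.2)),key=lambda r:r.fun)
    p=best.x; print(f.__name__,cs,best.fun,p.round(4),"pad",tf(np.array([[-.048,0,.085]]),*p[:3]).round(4))
E
python3 fit.py
```

```text
cost ('top',) 21.331579848703434 [ 0.513  -0.2071 -0.2831 -0.0013] pad [[ 0.4669 -0.1937  0.085 ]]
cost ('scene',) 116.1286259555238 [ 0.5122 -0.2071 -0.2767  0.0021] pad [[ 0.466 -0.194  0.085]]Traceback (most recent call last):
  File "fit.py", line 33, in <module>
    best=min((minimize(f,[.513,-.204,a,0],args=(cs,),method="Nelder-Mead",options=dict(initial_simplex=np.array([[.513,-.204,a,0],[.523,-.204,a,0],[.513,-.194,a,0],[.513,-.204,a+.1,0],[.513,-.204,a,.006]]),maxiter=400)) for a in (-.35,-.2)),key=lambda r:r.fun)
  File "fit.py", line 33, in <genexpr>
    best=min((minimize(f,[.513,-.204,a,0],args=(cs,),method="Nelder-Mead",options=dict(initial_simplex=np.array([[.513,-.204,a,0],[.523,-.204,a,0],[.513,-.194,a,0],[.513,-.204,a+.1,0],[.513,-.204,a,.006]]),maxiter=400)) for a in (-.35,-.2)),key=lambda r:r.fun)
              ~~~~~~~~^^^^^^^^^^^^^^^^^^^^^^^^^^^^^^^^^^^^^^^^^^^^^^^^^^^^^^^^^^^^^^^^^^^^^^^^^^^^^^^^^^^^^^^^^^^^^^^^^^^^^^^^^^^^^^^^^^^^^^^^^^^^^^^^^^^^^^^^^^^^^^^^^^^^^^^^^^^^^^^^^^^^^^^^^^^^^^^^^^^^^^^^^^^^^^^^^^^^^
    res = _minimize_neldermead(fun, x0, args, callback, bounds=bounds,
                               **options)
    fxr = func(xr)
    fx = function(np.copy(x), *(wrapper_args + args))
  File "fit.py", line 23, in cost
    m=render(c,*p); w=(cv2.dilate((render(c,*p)>.01).astype(np.uint8),np.ones((3,3)))>0)
  File "fit.py", line 15, in render
    poly(rect(-.060,-.036,-.02,.02,.085),0)
    ~~~~^^^^^^^^^^^^^^^^^^^^^^^^^^^^^^^^^^^
  File "fit.py", line 12, in poly
    p=(proj(c,tf(P,x,y,a))-[x0,y0]+.5)*S-.5
       ~~~~^^^^^^^^^^^^^^^
  File "h.py", line 6, in proj
    f,cx,cy,R,t=cam(c); q=np.atleast_2d(X)@R.T+t; return np.c_[cx+f*q[:,0]/q[:,2],cy+f*q[:,1]/q[:,2]]
                ~~~^^^
  File "h.py", line 4, in cam
    i=camera_info(c); return 192/np.tan(np.radians(i["fov_y"])/2),i["cx"],i["cy"],np.array(i["R"]),np.array(i["t"])
ValueError: time passes only in moves, steps and waits
```

```bash
cat > g.py <<'E'
import numpy as np, sys
from scipy.spatial.transform import Rotation as Ro
from workcell import observe
s=observe(); R=Ro.from_euler("xyz",s["tool_rot"]).as_matrix(); p=s["position"]
print("t",s["clock"],"p",p.round(4),"F",s["force"].round(2),"w",s["grip_width"],"q7",s["qpos"].round(3)); print(R.round(3))
a=-.28
tgt=np.array([float(v) for v in sys.argv[1:4]])
for sg in (1,-1):
    y=sg*np.array([-np.sin(a),np.cos(a),0]); x=np.array([0,0,-1.]); D=np.c_[x,y,np.cross(x,y)]
    rv=Ro.from_matrix(R.T@D).as_rotvec(); print("sg",sg,"rotvec tool",rv.round(3))
print("shift tool mm",(R.T@(tgt-p)*1000).round(1))
y=sg*np.array([-np.sin(a),np.cos(a),0])
E
python3 g.py .4665 -.194 .150
```

```text
t 1.2 p [ 0.1857 -0.5968  0.2423] F [-0.22  0.23  0.44] w 0.08534057129389049 q7 [ 1.199  0.521 -0.036  1.6    0.021  1.021 -0.113]
[[-0.     0.297 -0.955]
 [ 0.    -0.955 -0.297]
 [-1.    -0.     0.   ]]
sg 1 rotvec tool [-2.56 -0.    0.  ]
sg -1 rotvec tool [0.582 0.    0.   ]
shift tool mm [  92.3 -301.1 -387.8]
```

Call:
jog_arm:
  commands:
    - [0,0,0,0.1,0,0]
    - [0,0,0,0.12,0,0]
    - [0,0,0,0.12,0,0]
    - [0,0,0,0.12,0,0]
    - [0,0,0,0.12,0,0]
    - [0,0,0,0,0,0]
  gripper: 255
  newtons: 20

```text
clock: 1.8
position: [0.1856, -0.5968, 0.2423]
tool_rot: [-2.642, 1.571, 0.2]
force: [0.5, -0.4, -0.4]
grip_width: 0.0003
```

```bash
python3 g.py .4665 -.194 .150
```

```text
t 1.8 p [ 0.1856 -0.5968  0.2423] F [ 0.49 -0.38 -0.4 ] w 0.0002956460859806188 q7 [ 1.1    0.524  0.111  1.605 -0.065  1.016 -0.641]
[[ 0.    -0.296 -0.955]
 [ 0.    -0.955  0.296]
 [-1.    -0.    -0.   ]]
sg 1 rotvec tool [3.121 0.    0.   ]
sg -1 rotvec tool [-0.02 -0.    0.  ]
shift tool mm [  92.4 -467.9 -149.2]
```

Call:
jog_arm:
  commands:
    - [0,-20,-6,0,0,0]
    - [0,-35,-11,0,0,0]
    - [0,-40,-13,0,0,0]
    - [0,-40,-13,0,0,0]
    - [0,-40,-13,0,0,0]
    - [0,-40,-13,0,0,0]
    - [0,-40,-13,0,0,0]
    - [0,-40,-13,0,0,0]
    - [0,-40,-13,0,0,0]
    - [0,-40,-13,0,0,0]
    - [0,-35,-11,0,0,0]
    - [0,-25,-8,0,0,0]
    - [0,0,0,0,0,0]
    - [0,0,0,0,0,0]

```text
clock: 3.2
position: [0.4484, -0.2019, 0.2423]
tool_rot: [2.296, 1.566, -1.087]
force: [0.5, -0.2, -0.9]
grip_width: -0.0
```

```bash
python3 g.py .4665 -.194 .115
```

```text
t 3.2 p [ 0.4484 -0.2019  0.2423] F [ 0.55 -0.17 -0.93] w -2.6635457735169248e-05 q7 [ 0.339  0.309 -0.048  1.944  0.024  0.885 -1.534]
[[ 0.002 -0.239 -0.971]
 [-0.004 -0.971  0.239]
 [-1.     0.004 -0.003]]
sg 1 rotvec tool [-3.103  0.006 -0.005]
sg -1 rotvec tool [ 0.039 -0.003 -0.004]
shift tool mm [127.3 -12.5 -15.3]
```

Call:
jog_arm:
  commands:
    - [20,-6,-8,0.039,-0.003,-0.004]
    - [35,-6,-8,0,0,0]
    - [35,0,0,0,0,0]
    - [25,0,0,0,0,0]
    - [8,0,0,0,0,0]
    - [0,0,0,0,0,0]

```text
clock: 3.8
position: [0.4668, -0.2001, 0.1172]
tool_rot: [2.853, 1.566, -0.564]
force: [-0.3, -0.1, 0.5]
grip_width: -0.0001
```

```bash
python3 g.py .4665 -.194 .086
python3 - <<'E'
from workcell import grab_frame
import cv2
for c,(x0,y0,x1,y1) in (("scene",(140,110,260,210)),("top",(250,170,370,270))):
    f=grab_frame(c)[y0:y1,x0:x1,::-1]
    cv2.imwrite(f"pics/{c}1.png",cv2.resize(f,(720,600),interpolation=cv2.INTER_CUBIC))
E
```

```text
t 3.8 p [ 0.4668 -0.2001  0.1172] F [-0.29 -0.08  0.53] w -6.355543548093211e-05 q7 [ 0.321  0.52  -0.044  2.014  0.041  0.604 -1.598]
[[ 0.004 -0.272 -0.962]
 [-0.003 -0.962  0.272]
 [-1.     0.001 -0.005]]
sg 1 rotvec tool [-3.137e+00  2.000e-03 -7.000e-03]
sg -1 rotvec tool [ 0.004 -0.005 -0.001]
shift tool mm [31.1 -5.9  2.1]
```

View pics/scene1.png

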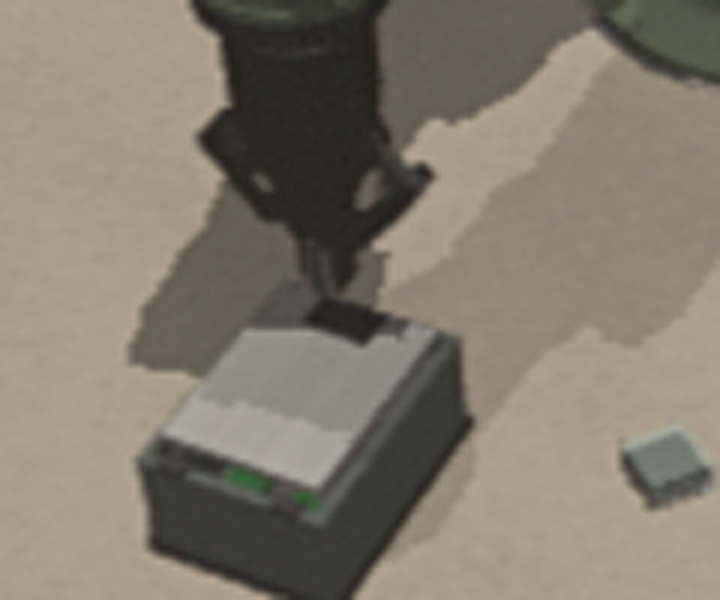

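View pics/top1.png

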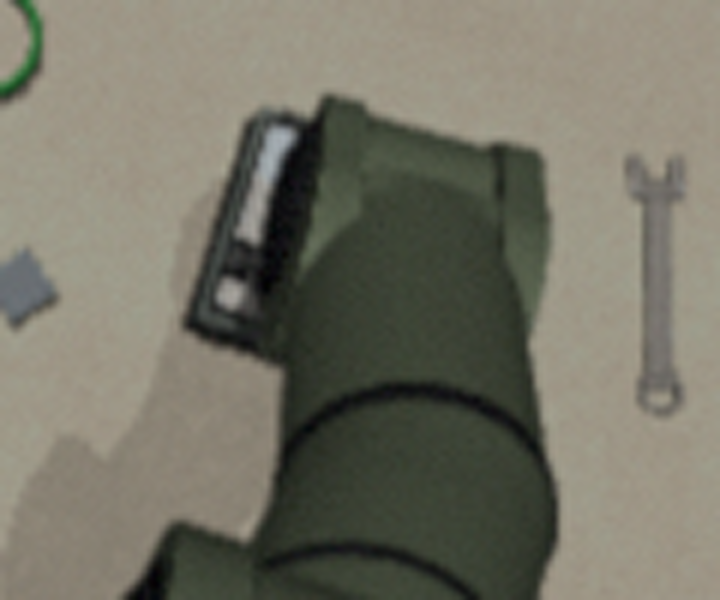

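Call:
jog_arm:
  commands:
    - [8,-6,2,0.004,-0.005,-0.001]
    - [8,0,0,0,0,0]
    - [0,0,0,0,0,0]
    - [0,0,0,0,0,0]

```text
clock: 4.3
position: [0.4687, -0.194, 0.1041]
tool_rot: [3.069, 1.565, -0.353]
force: [-0.2, -0.5, 0.6]
grip_width: 0.0001
```

```bash
python3 g.py .4665 -.194 .086
python3 - <<'E'
from workcell import grab_frame
from h import proj
import cv2
f=grab_frame("scene"); x0,y0,x1,y1=(140,110,260,210)
print(proj("scene",[[.4665,-.194,.085]]))
cv2.imwrite(f"pics/scene2.png",cv2.resize(f[y0:y1,x0:x1,::-1],(720,600),interpolation=cv2.INTER_CUBIC))
E
```

```text
t 4.3 p [ 0.4687 -0.194   0.1041] F [-0.18 -0.52  0.63] w 8.379625014684461e-05 q7 [ 0.307  0.541 -0.042  2.024  0.041  0.571 -1.615]
[[ 0.006 -0.276 -0.961]
 [-0.002 -0.961  0.276]
 [-1.     0.    -0.006]]
sg 1 rotvec tool [ 3.141e+00 -1.000e-03  1.000e-02]
sg -1 rotvec tool [-0.    -0.006 -0.   ]
shift tool mm [18.1  0.6  2.2]
[[197.4170526  162.85964776]]
```

View pics/scene2.png

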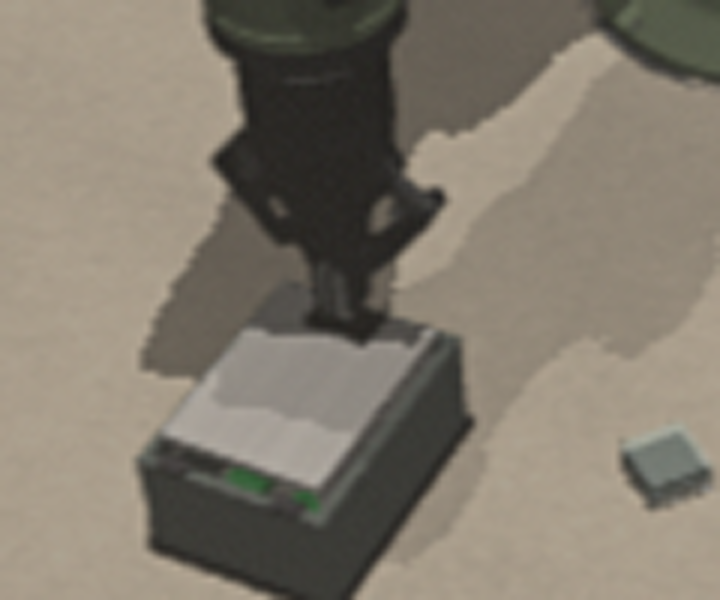

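The closed fingertips, at about (335,315) in the crop, are over the pad at (345,320), a few mm above it. Next I press down.

Call:
jog_arm:
  commands:
    - [6,0,2,0,-0.006,0]
    - [6,0,0,0,0,0]
    - [3,0,0,0,0,0]
    - [0,0,0,0,0,0]

```text
clock: 4.75
position: [0.4669, -0.1936, 0.0882]
tool_rot: [2.247, 1.57, -1.175]
force: [-0.3, 0.5, 2.0]
grip_width: 0.0002
```

```bash
python3 g.py .4665 -.194 .086
```

```text
t 4.75 p [ 0.4669 -0.1936  0.0882] F [-0.3   0.49  2.01] w 0.0001977818857407048 q7 [ 0.306  0.57  -0.041  2.031  0.044  0.541 -1.617]
[[ 0.    -0.277 -0.961]
 [-0.001 -0.961  0.277]
 [-1.     0.001 -0.   ]]
sg 1 rotvec tool [ 3.141e+00 -1.000e-03  1.000e-03]
sg -1 rotvec tool [-0.    -0.    -0.001]
shift tool mm [2.2 0.5 0.2]
```

Contact is about 2 N at roughly 7.8 mm down. I keep going, gently, to the stop.

Call:
jog_arm:
  commands:
    - [1.5,0,0,0,0,0]
    - [1.5,0,0,0,0,0]

```text
clock: 4.95
position: [0.4671, -0.1937, 0.0859]
tool_rot: [2.581, 1.57, -0.841]
force: [-11.7, 5.2, 51.0]
grip_width: -0.0003
```

Call:
jog_arm:
  commands:
    - [1,0,0,0,0,0]
    - [0,0,0,0,0,0]

```text
clock: 5.15
position: [0.4669, -0.1936, 0.0868]
tool_rot: [2.676, 1.569, -0.746]
force: [-1.9, 1.2, 4.6]
grip_width: 0.0003
```

The stop was reached (51 N at z = 0.086). I withdraw up and back towards the robot.

Call:
jog_arm:
  commands:
    - [-40,0,10,0,0,0]
    - [-45,0,20,0,0,0]
    - [-45,0,20,0,0,0]
    - [-40,0,15,0,0,0]
    - [-20,0,5,0,0,0]
    - [0,0,0,0,0,0]
    - [0,0,0,0,0,0]
    - [0,0,0,0,0,0]
    - [0,0,0,0,0,0]
    - [0,0,0,0,0,0]
    - [0,0,0,0,0,0]
    - [0,0,0,0,0,0]
    - [0,0,0,0,0,0]
    - [0,0,0,0,0,0]
    - [0,0,0,0,0,0]

```text
clock: 6.65
position: [0.396, -0.1729, 0.2793]
tool_rot: [0.053, 1.565, 2.914]
force: [-0.4, 0.4, 0.2]
grip_width: -0.0005
```

```bash
python3 g.py .4665 -.194 .086
python3 - <<'E'
from workcell import grab_frame
import cv2
f=grab_frame("scene"); x0,y0,x1,y1=(140,90,260,190+20)
cv2.imwrite(f"pics/scene3.png",cv2.resize(f[y0:y1,x0:x1,::-1],(600,600),interpolation=cv2.INTER_CUBIC))
E
```

```text
t 6.65 p [ 0.396  -0.1729  0.2793] F [-0.41  0.36  0.17] w -0.0005031286719983733 q7 [ 0.318  0.169 -0.05   2.026  0.011  0.952 -1.589]
[[-0.005 -0.277 -0.961]
 [ 0.001 -0.961  0.277]
 [-1.     0.     0.006]]
sg 1 rotvec tool [ 3.141 -0.    -0.009]
sg -1 rotvec tool [-0.     0.006 -0.   ]
shift tool mm [192.9   0.7 -74.6]
```

View pics/scene3.png

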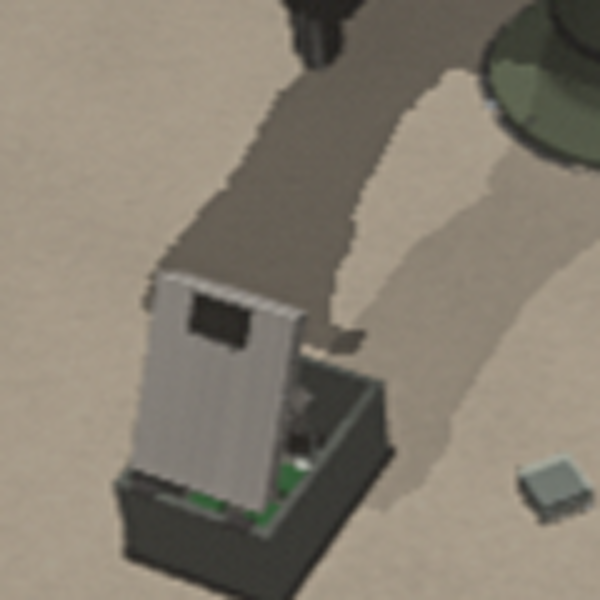

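The hatch has sprung up: its free edge is at about (230,290) in the crop. The hand is well clear at (320,60). Now I wait and watch.

Call:
jog_arm:
  commands:
    - [0,0,0,0,0,0]
    - [0,0,0,0,0,0]
    - [0,0,0,0,0,0]
    - [0,0,0,0,0,0]
    - [0,0,0,0,0,0]
    - [0,0,0,0,0,0]
    - [0,0,0,0,0,0]
    - [0,0,0,0,0,0]
    - [0,0,0,0,0,0]
    - [0,0,0,0,0,0]
    - [0,0,0,0,0,0]
    - [0,0,0,0,0,0]
    - [0,0,0,0,0,0]
    - [0,0,0,0,0,0]
    - [0,0,0,0,0,0]
    - [0,0,0,0,0,0]
    - [0,0,0,0,0,0]
    - [0,0,0,0,0,0]
    - [0,0,0,0,0,0]
    - [0,0,0,0,0,0]

```text
clock: 8.7
position: [0.3961, -0.1729, 0.2795]
tool_rot: [0.056, 1.566, 2.917]
force: [-0.8, -0.0, 0.4]
grip_width: 0.0
```

Call:
jog_arm:
  commands:
    - [0,0,0,0,0,0]
    - [0,0,0,0,0,0]
    - [0,0,0,0,0,0]
    - [0,0,0,0,0,0]
    - [0,0,0,0,0,0]

```text
clock: 9.2
position: [0.3961, -0.1729, 0.2795]
tool_rot: [0.057, 1.566, 2.919]
force: [0.9, 0.1, 0.2]
grip_width: 0.0
```

Run:
```python
from workcell import grab_frame,observe
from h import *
f=grab_frame("scene"); g=cv2.cvtColor(f,cv2.COLOR_RGB2BGR)
cv2.imwrite("pics/scene4.png",cv2.resize(g[90:290,120:420],(780,520),interpolation=cv2.INTER_CUBIC))
a=cv2.imread("pics/scene0.png")
th=1.05;r=np.array([.110*np.cos(th)-.009*np.sin(th),.110*np.sin(th)+.009*np.cos(th)])
x,z=.062-r[0],.076+r[1]; c,s=np.cos(-.28),np.sin(-.28)
p=proj("scene",[[.513+c*x,-.2071+s*x,z]])[0]; print("expected pad px at 1.05 rad",p,"zoom",(p-[120,90])*2.6,observe()["clock"])
```

```text
expected pad px at 1.05 rad [184.05365188 154.0010051 ] zoom [166.5394949  166.40261327] 9.25
```

View pics/scene4.png

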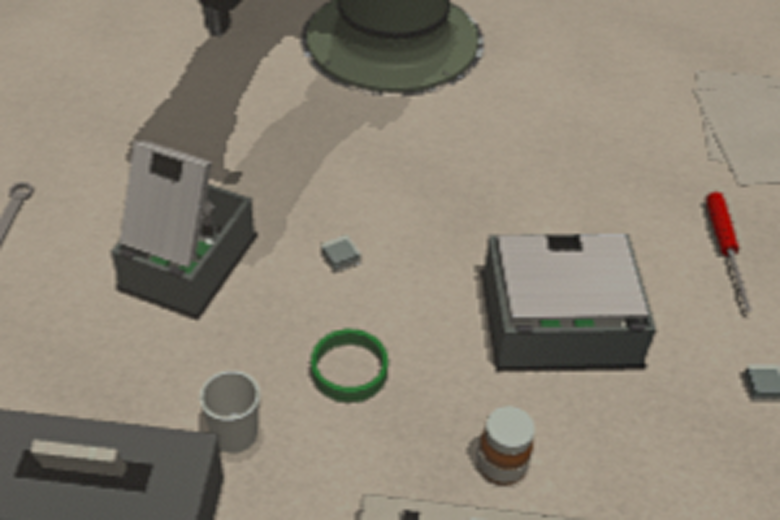

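The open hatch's pad sits at (166,166) in the crop, which is exactly where 1.05 rad would put it. The wide hatch is shut and the bystanders look unmoved.

```bash
python3 -c "
from workcell import bot
print(bot.job_done())"
```

```text
the job is handed in; nothing more can be done
None
```

The narrow port, which stands on the right, is open, and I have handed the job in. No verdict was reported.

- **Press:** I pressed the pad once with the closed fingertips, down to the latch stop. Contact was about 2 N on the way down and peaked briefly at about 51 N at the stop, which is more than a gentle press but under the 120 N wrist limit. I then withdrew up and back.
- **Opening:** The hatch sprung open by itself. A picture about 1.5 s after release and another about 4 s after both show it open. In the later one the pad is where 1.05 rad predicts.
- **Rest of the scene:** The wide hatch looks latched and the bystanders in the last crop look where they were. I judged this by eye and did not measure it. The crop cuts off part of the wrench, which the arm never came near.
- **Checks that disagreed or failed:** The network's pad location was up to about 15 mm off in the scene camera. I used my own fit of the hatch outline instead, which agreed to about 1 mm between the two cameras. The step fitting both cameras together stopped on a camera-call limit, so I relied on the two separate fits.

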